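Fit the U-bolt stop to a gravity rail and run a sensor carrier down to it

ROBOT

A 6-joint arm with a two-finger parallel gripper is mounted at the origin on the work surface. World frame = base frame: x ahead of the robot, y to its left, z up, the work surface at z = 0. Lengths are in m, angles in rad, forces in N, time in s.
With the tool pointing down it reaches from about 0.375 to 0.975 m from the base axis. Payload 3.8 kg.
Tool frame: the origin (TCP) lies on the mounting face of the last link; the fingertips stand 166 mm ahead of it and the grasp point (between the pads) lies 147 mm ahead of it (r.tcp_to_grasp is the distance from the TCP to the grasp point, in m); z points along the fingers, y is the line along which they close (so a half turn about z gives the same grasp; the last joint's range is limited). The gripper opens to 88 mm and grips with 3 to 60 N. Pads are 18 mm wide; open, the fingers measure 123 mm over their backs; the gripper's body (75 mm by 187 mm) begins 45 mm behind the grasp point.
Start: joints at [-1.178, 0.264, 1.604, -0, 1.274, -0.037], TCP at [0.281, -0.614, 0.405] pointing down, gripper open.
Joint ranges: [-2.63, 2.63], [-0.94, 2.18], [0.31, 2.57], [-1.31, 4.45], [0, 2.66], [-2.55, 2.55]. Speed limits (rad/s): [2.57, 2.57, 3.14, 3.14, 3.14, 3.14].

INTERFACE

Orientations are given as a unit quaternion [w, x, y, z].
In Python, from rig import telemetry, imaging, finish_job, r gives the robot as it stands.
- The arm moves only by the shell command python3 -m pendant 'ROWS' [OPENING]. ROWS is text: rows parted by semicolons, each of 6 numbers parted by spaces: the shift along the tool's x, y, z in m, then the turn, a rotation vector about the tool's x, y, z in degrees. In form: tx ty tz rx ry rz; .... A call has 1 to 10 rows; each row is the pose to reach, as a shift and turn from the pose commanded when the call began, along the tool's axes at that moment; what a row does not reach only later rows make up. A row lasts 1/8 s, in which the tool goes at most 62.5 mm and 10.7 degrees, less where a joint would pass 70% of its speed; a pose out of reach is approached as far as the arm can. A call with a gripper value outside its range is refused whole. OPENING is the opening, from -1 (shut) to 1 (fully open), so that 0 is half open, set as the call begins (- or left out, the last holds). The fingers move at their own pace and stop on an object; the grip force is fixed at half the most. Time passes only in rows, so rows that repeat a pose let the fingers close. It gives the time, the measured TCP pose, the force, the opening and the grip force at its end, in the units of the state.
- telemetry.state(): the state, without advancing time (a new reading comes with each control period).
- imaging.snapshot(name): name is "side" or "top" or "wrist"; returns a dict with "color" (384x512x3 uint8, red, green, blue), "range_z" (384x512 float32, m along the optical axis (not along the pixel's ray), 0 where there is no reading), "fx", "fy", "cx", "cy" (pixels), "k1" (the pictures are not rectified: a ray, as slopes to the right and down, at radius r is drawn at 1 + k1 r^2 times it, then the intrinsics apply), "rvec" (rotation vector, rad) and "tvec" (3), from world to camera coordinates, as OpenCV has them. Camera axes: x right, y down, z forward; pixel columns grow to the right and rows downward; lengths in m; the calibration is good to about 2 mm. A picture is of the moment at which its call begins.
- finish_job(): hands the job in; it is judged then, once.
The state is a dict: "clock": time; "joint_pos": joint angles; "qvel": joint speeds; "joint_efforts": joint torques, N m; "tcp_pos": TCP position; "tcp_rot": TCP orientation; "ft_force": force on the tool from outside, world axes, zero at the start; "ft_torque": the same for the moment, N m; "finger_gap": opening from 0.0 (shut) to 1.0 (fully open); "finger_force": force on a finger pad.
Only numpy, scipy, OpenCV 4.12 (cv2) and the standard library are available. Lean on these libraries where they do the work, as an engineer would, in place of code of your own. Each camera call takes 0.05 s, during which the arm holds its last target. There are 200 camera calls.

TASK

Take the brass-yellow U-bolt from the white rack and fit it as the stop at the low end of the sloping rail: its legs go down either side of the rail and into the two holes of the grey bracket block, fully home. Then set the green roller carrier astride the raised end of the rail, wheels on the rail, and let go there so that it rolls down by itself and comes to rest against the U-bolt. Leave the two other U-bolts in the rack and everything else on the bench where it is.

Things in the scene. Friction and masses are not known exactly. Their poses are not given: they have to be found in the camera images.
- ubolt: brass-yellow U-bolt, 120 g, standing legs down in a rack slot. Two 8 mm round legs 34 mm apart (centres, along y), joined by a flat crown bar. Each leg has a fixed collar, 15 mm across, 6 mm high, which rests on the rack or bracket and sets the depth. Origin midway between the legs at the collars' underside; rounded leg tips 26 mm below it, crown top 83 mm above; z up
- crown (a point): centre of the brass U-bolt's crown bar, 77 mm above its origin; the bar is 8 mm thick (U-bolt x), 42 mm long (y), 12 mm high
- rack: fixed white block 46 x 200 x 40 mm high with three slots in line along its y, at y = -64, 0, +64 mm; each 58 mm long (y), 10 mm wide (x), 30 mm deep. A U-bolt hangs by its collars in each, legs in line along y; which one is where varies. Origin under its centre
- rig: fixed rail rig: aluminium base 360 x 70 x 8 mm; x points level to the rail's raised end, y across. At x = -130 mm stands the grey bracket block, 28 (x) x 66 (y) mm, top 45 mm above the table, with two vertical through holes, 10.5 mm diameter, at y = -17 and +17 mm, chamfered 1.5 mm. Thin posts at each end carry the rail. Origin under the base's centre
- rail: fixed round steel rail, 18 mm diameter, sloping 10 degrees. Origin on its axis, 42 mm above the seat point; x points uphill along it, z square to it and upward, y across. It runs from x = -42 to +304 mm. 12 mm posts under it at about x = 280 and x = -32 mm
- carrier: green roller carrier, about 280 g, an upside-down U standing on the table: two side plates 60 mm long (x), 70 mm high, 32 mm apart inside and 40 mm outside (y), 46 mm over the weights at their feet; top plate at 68 to 73 mm. Two free-turning grooved wheels inside. Origin between the feet at their underside, z up; same both ways round. Goes on the rail from straight above
- carrier_grip (a point): centre of the black grip block on the carrier's top, 89 mm above the carrier's origin: 24 mm (carrier x) x 14 mm (y) x 32 mm high; the carrier hangs balanced from it
- tread (a point): point under the wheels that rests on the rail's top, 41 mm above the carrier's origin: a riding carrier has x along the rail and its origin 32 mm below the rail's axis. It rolls off as soon as released; at rest against the stop its origin is about 34 mm uphill of the rail's origin
- seat (a point): the point midway between the two hole mouths, on the top face of the bracket block, straight below the rail. A fully seated U-bolt has its origin here and its y axis along the rig's y (either way round).
- tube_stand: fixed obstacle between rack and rail: white foam block 50 x 50 x 35 mm with one upright tube of 25 mm diameter, top at 165 mm, with an orange band; origin under its centre
- ubolt_narrow: bright steel U-bolt, legs 24 mm apart, otherwise like the brass one and standing in the rack; leave it
- ubolt_wide: dark steel U-bolt, legs 48 mm apart, otherwise like the brass one and standing in the rack; leave it
- mug: closed steel travel mug with teal bands, 69 mm diameter, 105 mm high; origin under its centre; leave it
- flux_bottle: white bottle with red cap, 44 mm diameter, 95 mm high; origin under its centre; leave it
- driver: screwdriver with red handle, 170 mm long, lying along its x; leave it
- tray: clear open parts tray 110 x 150 x 28 mm high; origin under its centre; leave it
- sensor: loose round sensor disc, black and brass, 42 mm diameter, 9 mm high; leave it
Not all that is in view belongs to the job. Leave any blue or orange look-alike of the carrier alone.

How it is judged:
On the way, in this order (a step that is already met when the one before it is completed fails the run):
1. the brass U-bolt is fully seated: its legs astride the rail and in both bracket holes, collars down on the block (horizontal distance between ubolt and seat below 0.008 m and z of ubolt in the frame of rig below 0.05 m and angle between ubolt's own z axis and vertical below 0.2 rad and angle between the y axis of ubolt and the y axis of rig, either way round below 0.2 rad), for 0.2 s.
2. with the stop fitted, the carrier is astride the raised end of the rail, wheels on the rail (all of step 1 and x of carrier in the frame of rail above 0.16 m and y of carrier in the frame of rail between -0.012 and 0.012 m and z of carrier in the frame of rail between -0.04 and -0.024 m), for 0.1 s.
At the end, for the whole second after the job is handed in: Brass U-bolt seated: within 8 mm of the seat point, collars at most 5 mm above the block, upright and square within 0.2 rad. Carrier astride the rail against it: origin 20 to 52 mm uphill of the stop, within 12 mm sideways, wheels within 8 mm of the rail, upright within 0.2 rad. Both at rest (all of step 1 and y of carrier in the frame of rail between -0.012 and 0.012 m and z of carrier in the frame of rail between -0.04 and -0.024 m and x of carrier in the frame of rail between 0.02 and 0.052 m and angle between the z axis of carrier and the z axis of rail, either way round below 0.2 rad and linear speed of each of carrier, ubolt below 0.02 m/s); the robot touches nothing.
It fails at once if the carrier is held or pushed by the fingers on the lower half of the rail instead of rolling by itself (contact force between the fingers and carrier above 0.3 N and x of carrier in the frame of rail between -0.05 and 0.12 m and y of carrier in the frame of rail between -0.012 and 0.012 m and z of carrier in the frame of rail between -0.04 and -0.024 m).
It fails at once if a U-bolt that was to stay in the rack is moved more than 20 mm (distance of any of ubolt_narrow, ubolt_wide from where it was at the start of the episode above 0.02 m).
It fails at once if the mug or the bottle is moved more than 30 mm or tipped (distance of any of mug, flux_bottle from where it was at the start of the episode above 0.03 m or angle between any of mug, flux_bottle's own z axis and vertical above 0.5 rad).
It fails at once if the screwdriver, tray or loose sensor is moved more than 30 mm (distance of any of driver, tray, sensor from where it was at the start of the episode above 0.03 m).
It also fails if it takes over 51 s, if anything falls off the work surface, if the arm or the gripper's body presses on something with over 40 N, if the wrist force passes 120 N, or if a joint passes its speed limit or range.

## Working session

There is one attempt and no reset: what is moved stays moved. The work goes in short steps, Python scripts to look and compute and a shell command to move; the robot and the scene stay as the last step left them, time stands still between calls to the robot, and variables do not carry over. Pictures are saved under pics/ and viewed, at most 13 in all, crops included, and the job is handed in when it is done.

```bash
mkdir -p pics; cat > h.py <<'E'
import numpy as np,cv2
from scipy.spatial.transform import Rotation as R
from rig import telemetry,imaging,finish_job,r
def snap(n):
    s=imaging.snapshot(n); np.savez('/tmp/'+n+'.npz',**s); return s
def load(n): return dict(np.load('/tmp/'+n+'.npz'))
def cloud(s):
    h,w=s['range_z'].shape
    v,u=np.mgrid[0:h,0:w].astype(float)
    K=np.array([[s['fx'],0,s['cx']],[0,s['fy'],s['cy']],[0,0,1]],float)
    p=cv2.undistortPoints(np.stack([u,v],-1).reshape(-1,1,2),K,np.array([s['k1'],0,0,0],float)).reshape(h,w,2)
    z=s['range_z']; c=np.dstack([p*z[...,None],z])
    M=R.from_rotvec(np.ravel(s['rvec'])).as_matrix()
    return (c-np.ravel(s['tvec']))@M   # M^T(c-t)
def proj(s,P):
    M=R.from_rotvec(np.ravel(s['rvec'])).as_matrix(); c=np.atleast_2d(P)@M.T+np.ravel(s['tvec'])
    q=c[:,:2]/c[:,2:]; q=q*(1+s['k1']*(q**2).sum(1,keepdims=True))
    return q*[s['fx'],s['fy']]+[s['cx'],s['cy']]
def save(img,name,k=1.5):
    cv2.imwrite('pics/'+name+'.png',cv2.resize(img[...,::-1],None,fx=k,fy=k,interpolation=cv2.INTER_CUBIC))
def tool():
    t=telemetry.state(); q=t['tcp_rot']; return t,np.array(t['tcp_pos']),R.from_quat([q[1],q[2],q[3],q[0]])
def go(pos,x_dir=None,yaw_y=None):
    "shift in tool axes to grasp-point pos, turn (deg rotvec) so that tool y is along horizontal angle yaw_y (rad), pointing down"
    t,p,Q=tool(); 
    tgt=np.array(pos)+[0,0,r.tcp_to_grasp]
    sh=Q.inv().apply(tgt-p)
    best=None
    if yaw_y is not None:
        for a in (yaw_y,yaw_y+np.pi):
            y=np.array([np.cos(a),np.sin(a),0]); z=np.array([0,0,-1.]); x=np.cross(y,z)
            rv=(Q.inv()*R.from_matrix(np.c_[x,y,z])).as_rotvec(degrees=True)
            if best is None or np.linalg.norm(rv)<np.linalg.norm(best): best=rv
    print('shift mm',np.round(sh*1000,1),'turn',None if best is None else np.round(best,2),'j6',round(t['joint_pos'][5],2))
E
python3 - <<'E'
from h import *
for n in('top','side','wrist'):
    s=snap(n); save(s['color'],n+'0'); print(n,s['fx'],s['k1'])
t,p,Q=tool();print(t,Q.as_matrix().round(3))
E
```

```text
top 392.168734997473 -0.009104025866606687
side 387.30519738290474 -0.013238201738431665
wrist 345.3145984268648 -0.009066211775326056
{'clock': 0.15, 'joint_pos': array([-1.17793439e+00,  2.64599565e-01,  1.60504173e+00, -4.56720826e-05,
        1.27369149e+00, -3.68986411e-02]), 'qvel': array([-0.00076172, -0.0026683 , -0.00330055,  0.0018483 ,  0.00022291,
       -0.00056775]), 'joint_efforts': array([ 8.08614586e-04, -5.02846062e+01, -3.57468796e+01,  7.29029858e-02,
        2.49566120e-02, -8.76465492e-05]), 'tcp_pos': array([ 0.28113656, -0.6133898 ,  0.40367068]), 'tcp_rot': array([-8.52452565e-04,  9.77000127e-01,  2.13236943e-01, -1.75523626e-04]), 'ft_force': array([ 0.2761952 , -0.77818819,  0.40740554]), 'ft_torque': array([ 0.01887808, -0.02897137, -0.00975572]), 'finger_force': 0.0, 'finger_gap': 1.0010116265595255} [[ 0.909  0.417 -0.001]
 [ 0.417 -0.909  0.002]
 [ 0.    -0.002 -1.   ]]
```

View pics/top0.png

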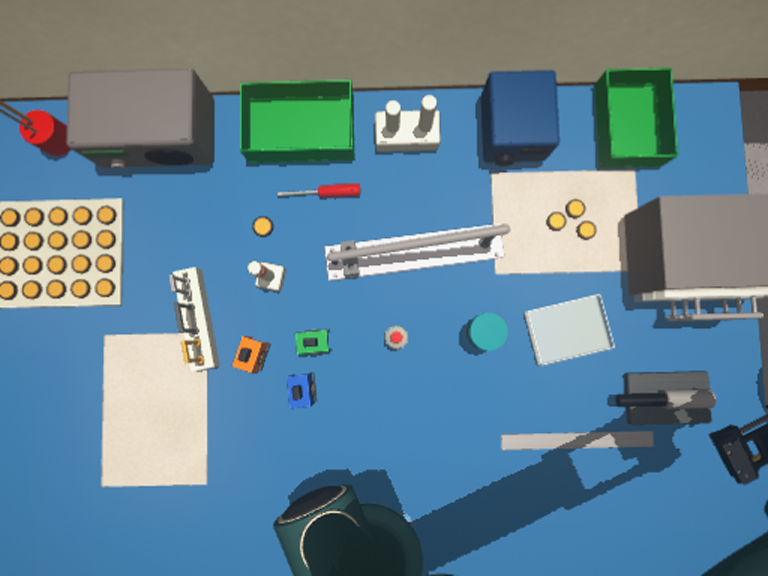

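View pics/side0.png

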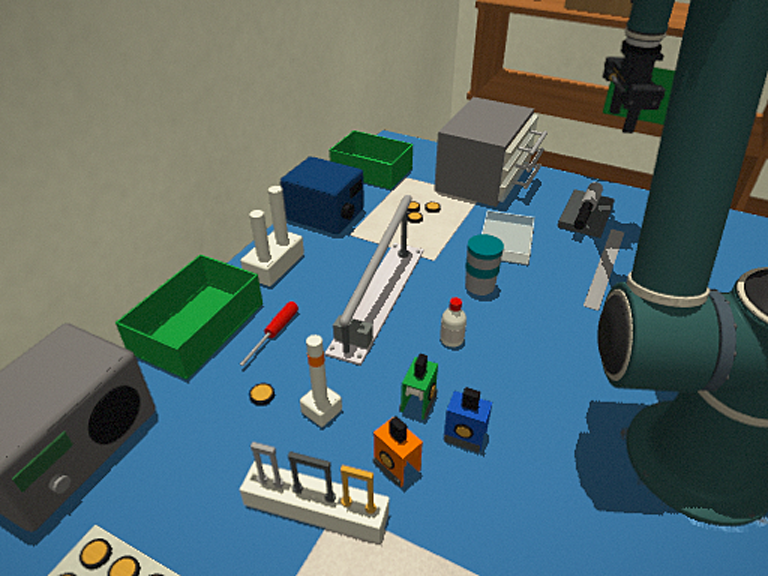

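The top view shows the brass U-bolt at about (193,351), the nearest slot of the rack. The green carrier is at (312,342), the rail runs from its low end (333,258) to its high end (507,230), and the tube is at (262,270). The side view agrees.

```bash
python3 - <<'E'
from h import *
for n in('top','side'):
    s=load(n); C=cloud(s); hsv=cv2.cvtColor(s['color'],cv2.COLOR_RGB2HSV); H,S,V=[hsv[...,i].astype(int) for i in range(3)]
    z=C[...,2]; x=C[...,0]; y=C[...,1]
    def box(m): 
        q=C[m]; return len(q),q.mean(0).round(4),q.min(0).round(3),q.max(0).round(3)
    reg=(x>.3)&(x<.95)&(s['range_z']>0)
    brass=reg&(H>14)&(H<32)&(S>130)&(z>.07)&(z<.16); print(n,'brass',box(brass))
    q=C[brass&(z>.1)]
    print(' minrect',cv2.minAreaRect(q[:,:2].astype(np.float32)*1000))
    green=reg&(H>45)&(H<85)&(S>100)&(z>.055)&(z<.085)&(x<.62); print('green',box(green)); g=C[green]
    print(' minrect',cv2.minAreaRect(g[:,:2].astype(np.float32)*1000))
    gc=g[:,:2].mean(0)
    blk=(np.hypot(x-gc[0],y-gc[1])<.03)&(z>.095); print('grip',box(blk)); print(cv2.minAreaRect(C[blk][:,:2].astype(np.float32)*1000))
    if n=='top':
        for (u,v) in [(333,258),(400,243),(507,230),(262,268),(345,275),(210,365),(182,272),(330,278),(503,256)]:
            print((u,v),C[int(v/1.5),int(u/1.5)].round(4))
E
```

```text
top brass (176, array([0.4063, 0.2367, 0.0851]), array([0.372, 0.193, 0.07 ]), array([0.435, 0.324, 0.127]))
 minrect ((411.8512878417969, 318.7491760253906), (38.86272430419922, 7.831470966339111), 7.850405693054199)
green (246, array([0.425 , 0.0941, 0.0737]), array([0.404, 0.064, 0.067]), array([0.446, 0.125, 0.082]))
 minrect ((424.86419677734375, 95.30289459228516), (39.83991241455078, 60.10117721557617), 4.701767444610596)
grip (46, array([0.425 , 0.0944, 0.1057]), array([0.418, 0.083, 0.102]), array([0.432, 0.106, 0.11 ]))
((424.8218994140625, 94.5956802368164), (13.747919082641602, 22.78823471069336), 0.9252715110778809)
(333, 258) [0.5808 0.0495 0.0873]
(400, 243) [ 0.6017 -0.0755  0.116 ]
(507, 230) [ 0.6166 -0.2695  0.1458]
(262, 268) [0.5578 0.1713 0.1574]
(345, 275) [0.5544 0.0308 0.0378]
(210, 365) [0.3841 0.2955 0.0445]
(182, 272) [0.5679 0.3544 0.0394]
(330, 278) [0.5522 0.0632 0.0097]
(503, 256) [ 0.5904 -0.2878  0.0045]
side brass (509, array([0.4691, 0.0637, 0.0944]), array([ 0.323, -1.38 ,  0.07 ]), array([0.793, 0.411, 0.16 ]))
 minrect ((556.8009033203125, -472.489013671875), (1739.44287109375, 462.98272705078125), 89.7164306640625)
green (338, array([ 0.4154, -0.0367,  0.0708]), array([ 0.306, -1.161,  0.055]), array([0.615, 0.225, 0.085]))
 minrect ((463.863525390625, -469.42840576171875), (1386.2757568359375, 296.7060241699219), 89.18004608154297)
grip (2, array([ 0.4294, -0.0604,  0.0966]), array([ 0.428, -0.064,  0.096]), array([ 0.431, -0.057,  0.097]))
((429.42181396484375, -60.375526428222656), (7.385168552398682, 0.0), -113.49634552001953)
```

```bash
python3 - <<'E'
from h import *
s=load('top');C=cloud(s)
save(s['color'][140:190,210:345],'rail',5.9)
x,y,z=np.moveaxis(C,-1,0)
# rail pts: above 0.06, in region
u0,v0=214,145
m=np.zeros(z.shape,bool); m[145:180,212:342]=1
m&=(z>.068)&(z<.2)
q=C[m]; print(len(q)); c=q.mean(0); 
# top ridge axis: fit line to all, then report
vx=cv2.fitLine(q.astype(np.float32),cv2.DIST_HUBER,0,.01,.01).ravel(); print(vx, np.degrees(np.arctan2(vx[2],np.hypot(vx[0],vx[1]))),np.degrees(np.arctan2(vx[1],vx[0])))
d=(q-c)@vx[:3]; print(q[d.argmin()],q[d.argmax()])
m=np.zeros(z.shape,bool); m[145:195,212:342]=1; m&=(z>.004)&(z<.014)
print('base',cv2.minAreaRect(C[m][:,:2].astype(np.float32)*1000))
m=np.zeros(z.shape,bool); m[145:195,212:250]=1; m&=(z>.040)&(z<.052)
print('block',cv2.minAreaRect(C[m][:,:2].astype(np.float32)*1000),C[m].mean(0))
m=np.zeros(z.shape,bool); m[170:255,110:150]=1; m&=(z>.035)&(z<.045)
print('rack',cv2.minAreaRect(C[m][:,:2].astype(np.float32)*1000),C[m].mean(0))
E
```

```text
798
[-0.10953052  0.97860086 -0.17419371  0.604017   -0.12594144  0.12189066] -10.03174 96.38628
[ 0.62247354 -0.27291365  0.14343397] [0.59037933 0.06126541 0.08231741]
base ((596.6187744140625, -111.22209167480469), (392.5824890136719, 151.24755859375), 88.62969970703125)
block ((587.735107421875, 29.319198608398438), (66.15861511230469, 42.69911193847656), 6.101036548614502) [0.58651405 0.02166581 0.04533848]
rack ((475.2919006347656, 330.9141845703125), (199.91075134277344, 47.54813003540039), 10.82198715209961) [0.47388008 0.32740701 0.04043704]
```

View pics/rail.png

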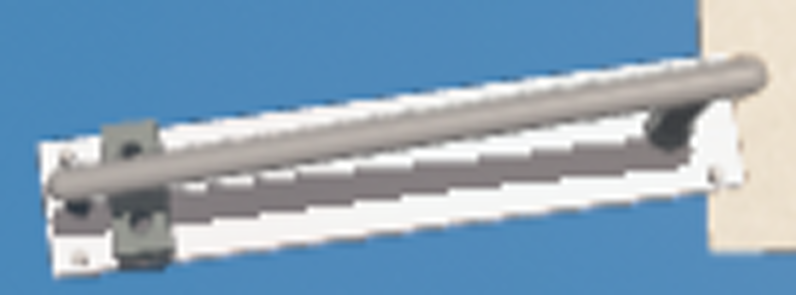

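The crop shows the bracket's two hole mouths at crop (131,151) and (140,223), one on each side of the rail.

```bash
python3 - <<'E'
from h import *
s=load('top')
K=np.array([[s['fx'],0,s['cx']],[0,s['fy'],s['cy']],[0,0,1]],float)
M=R.from_rotvec(np.ravel(s['rvec'])).as_matrix(); c=-M.T@np.ravel(s['tvec'])
P=[]
for u,v in[(131,151),(140,223)]:
    px=np.array([[[210+u/5.9-.4,140+v/5.9-.4]]])
    d=np.r_[cv2.undistortPoints(px,K,np.array([s['k1'],0,0,0.])).ravel(),1]@M
    P.append(c+d*(.045-c[2])/d[2])
print(np.round(P,4),np.mean(P,0).round(4),np.degrees(np.arctan2(*(P[0]-P[1])[1::-1])),np.linalg.norm(P[0]-P[1]))
go((.53,-.1,.257),yaw_y=np.radians(-79.2))
go((.412,.319,.257),yaw_y=np.radians(-79.2))
E
```

```text
[[0.6064 0.024  0.045 ]
 [0.5699 0.0202 0.045 ]] [0.5881 0.0221 0.045 ] 6.061051543479829 0.03663003918157443
shift mm [ 440.1 -363.     0. ] turn [-1.000e-01  1.000e-02  1.382e+01] j6 -0.04
shift mm [ 507.5 -793.1    0.8] turn [-1.000e-01  1.000e-02  1.382e+01] j6 -0.04
```

```bash
python3 -m pendant '0.05 -0.03 0 0 0 2;0.1 -0.07 0 0 0 4;0.15 -0.11 0 0 0 7;0.2 -0.15 0 0 0 10;0.245 -0.19 0 0 0 13.8;0.285 -0.23 0 0 0 13.8;0.325 -0.265 0 0 0 13.8;0.365 -0.3 0 0 0 13.8;0.405 -0.335 0 0 0 13.8;0.44 -0.363 0 0 0 13.8' 0
python3 -c "
from h import *
go((.412,.319,.25),yaw_y=np.radians(-79.2))"
```

```text
clock: 1.4
tcp_pos: [0.5303, -0.0983, 0.4046]
tcp_rot: [-0.0, 0.996, 0.095, -0.0]
ft_force: [0.3, 0.1, 0.3]
finger_gap: 0.502
finger_force: 0.0
shift mm [ -37.5 -432.1    7.3] turn [-0.01  0.01  0.07] j6 1.15
```

```bash
python3 -m pendant '0 -0.05 0 0 0 0;0 -0.1 0 0 0 0;0 -0.155 0 0 0 0;0 -0.21 0 0 0 0;-0.01 -0.265 0 0 0 0;-0.02 -0.32 0 0 0 0;-0.03 -0.375 0.003 0 0 0;-0.037 -0.43 0.007 0 0 0;-0.037 -0.432 0.007 0 0 0;-0.037 -0.432 0.007 0 0 0'
python3 - <<'E'
from h import *
s=snap('wrist'); save(s['color'],'w1'); C=cloud(s)
x,y,z=np.moveaxis(C,-1,0); hsv=cv2.cvtColor(s['color'],cv2.COLOR_RGB2HSV).astype(int)
near=(np.hypot(x-.412,y-.319)<.05)&(z>.1)&(z<.135)
q=C[near]; print(len(q),q.mean(0),cv2.minAreaRect(q[:,:2].astype(np.float32)*1000))
m=(abs(z-.04)<.006)&(np.hypot(x-.475,y-.331)<.13); print(cv2.minAreaRect(C[m][:,:2].astype(np.float32)*1000))
go((.412,.319,.12),yaw_y=np.radians(-79.2))
E
```

```text
clock: 2.65
tcp_pos: [0.4123, 0.317, 0.3974]
tcp_rot: [0.0, 0.995, 0.095, -0.0]
ft_force: [0.3, -0.9, -0.9]
finger_gap: 0.498
finger_force: 0.0
749 [0.42541811 0.32060712 0.12239265] ((427.20477294921875, 320.99737548828125), (69.0249252319336, 7.427557945251465), 11.356390953063965)
((472.9554138183594, 291.9940185546875), (192.010986328125, 120.11708068847656), 10.839415550231934)
shift mm [-1.000e-01 -2.800e+00  1.302e+02] turn [0.04 0.02 0.01] j6 1.99
```

View pics/w1.png

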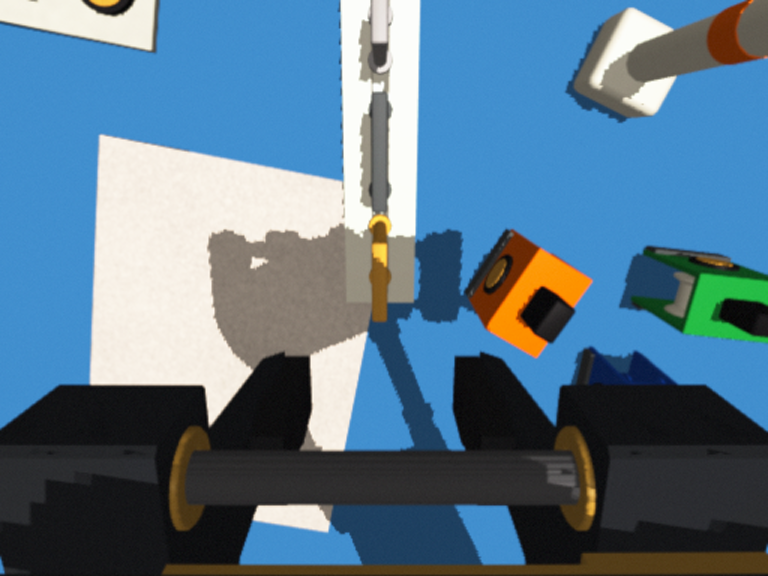

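The wrist view shows the brass crown running from (380,225) to (379,320), with the fingers straddling the same line. The dark U-bolt is just beyond it.

```bash
python3 - <<'E'
from h import *
s=load('wrist'); C=cloud(s)
x,y,z=np.moveaxis(C,-1,0); h=cv2.cvtColor(s['color'],cv2.COLOR_RGB2HSV).astype(int)
m=(np.hypot(x-.412,y-.319)<.04)&(z>.112)&(z<.135)&(h[...,1]>110)
q=C[m]; print(len(q),q.mean(0),np.median(q[:,2]),cv2.minAreaRect(q[:,:2].astype(np.float32)*1000))
E
```

```text
534 [0.41551633 0.3186348  0.1228431 ] 0.12306242683038253 ((414.41070556640625, 318.4700012207031), (40.63287353515625, 7.036519527435303), 10.961199760437012)
```

```bash
python3 -m pendant '0.001 -0.002 0.03 0 0 0;0.001 -0.002 0.07 0 0 0;0.001 -0.002 0.105 0 0 0;0.001 -0.002 0.127 0 0 0;0.001 -0.002 0.127 0 0 0' && python3 -m pendant '0 0 0 0 0 0;0 0 0 0 0 0;0 0 0 0 0 0;0 0 0 0 0 0' -1 && python3 -m pendant '0 0 -0.02 0 0 0;0 0 -0.06 0 0 0;0 0 -0.11 0 0 0;0 0 -0.16 0 0 0;0 0 -0.2 0 0 0;0 0 -0.2 0 0 0'; python3 -c "
from h import *
go((.5881,.0221,.31),yaw_y=np.radians(-83.7))"
```

```text
clock: 3.32
tcp_pos: [0.413, 0.3171, 0.2688]
tcp_rot: [0.001, 0.996, 0.093, -0.002]
ft_force: [0.0, -0.2, 0.7]
finger_gap: 0.502
finger_force: 0.0
clock: 3.82
tcp_pos: [0.4133, 0.3194, 0.2714]
tcp_rot: [-0.0, 0.996, 0.094, 0.001]
ft_force: [-0.5, -0.5, 2.9]
finger_gap: 0.087
finger_force: 30.0
clock: 4.58
tcp_pos: [0.4137, 0.3198, 0.4749]
tcp_rot: [-0.002, 0.996, 0.094, 0.003]
ft_force: [0.9, 0.7, -1.0]
finger_gap: 0.089
finger_force: 30.0
shift mm [115.2 325.3  17.4] turn [-0.2  -0.41  4.54] j6 1.99
```

```bash
python3 -m pendant '0.01 0.03 0 0 0 0;0.025 0.075 0 0 0 1;0.042 0.12 0 0 0 2;0.06 0.17 0 0 0 3;0.078 0.22 0 0 0 4;0.096 0.27 0 0 0 4.5;0.11 0.31 0 0 0 4.5;0.115 0.325 0 0 0 4.5;0.115 0.325 0.02 0 0 4.5;0.115 0.325 0.06 0 0 4.5' && python3 -m pendant '0 0 0 0 0 0;0 0 0 0 0 0;0 0 0 0 0 0'
python3 - <<'E'
from h import *
s=snap('wrist'); save(s['color'],'w2')
s=snap('top'); save(s['color'][120:210,180:300],'t2',6)
for n in('top','wrist'):
    s=load(n); C=cloud(s)
    x,y,z=np.moveaxis(C,-1,0); h=cv2.cvtColor(s['color'],cv2.COLOR_RGB2HSV).astype(int)
    m=(np.hypot(x-.588,y-.022)<.06)&(z>.15)&(z<.28)&(h[...,1]>110)&(h[...,0]<35)&(h[...,0]>12)
    q=C[m]; print(n,len(q),q.mean(0) if len(q) else '', q.min(0),q.max(0))
go((.5881,.0221,.2),yaw_y=np.radians(-83.7))
E
```

```text
clock: 5.82
tcp_pos: [0.5869, 0.0228, 0.4101]
tcp_rot: [-0.0, 0.998, 0.056, 0.001]
ft_force: [-0.1, -0.1, -0.9]
finger_gap: 0.089
finger_force: 30.0
clock: 6.2
tcp_pos: [0.5875, 0.0223, 0.4126]
tcp_rot: [0.0, 0.998, 0.056, 0.002]
ft_force: [-0.3, -0.4, -1.7]
finger_gap: 0.088
finger_force: 30.0
top 26 [0.56691185 0.01962463 0.21432038] [0.56338291 0.01445882 0.18292726] [0.57109178 0.02519905 0.2651851 ]
wrist 2400 [0.59877184 0.02318904 0.24617263] [0.57066384 0.01348873 0.15929834] [0.61259268 0.03062212 0.26704792]
shift mm [ 0.5 -0.1 65.2] turn [ 0.02 -0.17  0.05] j6 1.45
```

View pics/w2.png

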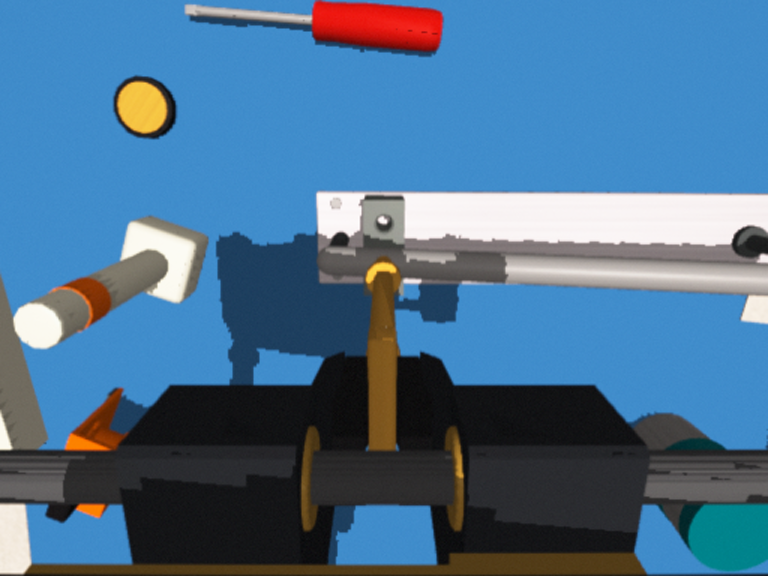

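The far hole is at (384,222), and the far leg's collar is at about (382,275), nearly in line with it. I'll check both in a closer crop.

```bash
python3 - <<'E'
from h import *
s=load('wrist'); save(s['color'][120:220,215:305],'w2c',6)
C=cloud(s);x,y,z=np.moveaxis(C,-1,0); h=cv2.cvtColor(s['color'],cv2.COLOR_RGB2HSV).astype(int)
m=(np.hypot(x-.588,y-.022)<.06)&(z>.25)&(z<.28)&(h[...,1]>110)&(h[...,0]<35)&(h[...,0]>12)
q=C[m]; print('crown',len(q),q.mean(0),cv2.minAreaRect(q[:,:2].astype(np.float32)*1000))
m=(np.hypot(x-.588,y-.022)<.06)&(z>.178)&(z<.195)&(h[...,1]>110)&(h[...,0]<35)
q=C[m]; print('collar',len(q),q.mean(0),cv2.minEnclosingCircle(q[:,:2].astype(np.float32)*1000))
m=(abs(z-.045)<.006)&(np.hypot(x-.60,y-.022)<.05)
q=C[m]; print('block',len(q),q.mean(0),cv2.minAreaRect(q[:,:2].astype(np.float32)*1000))
E
```

```text
crown 1627 [0.59460599 0.02281744 0.26349901] ((592.205322265625, 22.857173919677734), (34.2247314453125, 8.595914840698242), 6.601574420928955)
collar 295 [0.6067415  0.02372966 0.18755367] ((591.458251953125, 22.98795509338379), 21.15111541748047)
block 929 [0.60289354 0.02331771 0.04497342] ((588.3796997070312, 32.152252197265625), (65.54047393798828, 49.934146881103516), 6.630735397338867)
```

View pics/w2c.png

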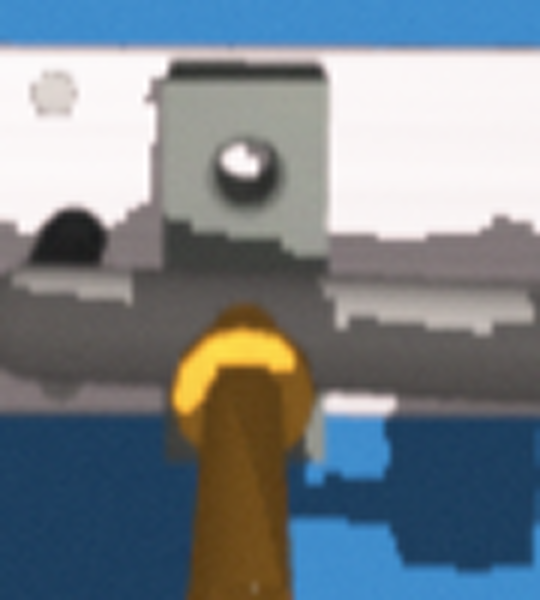

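View pics/t2.png

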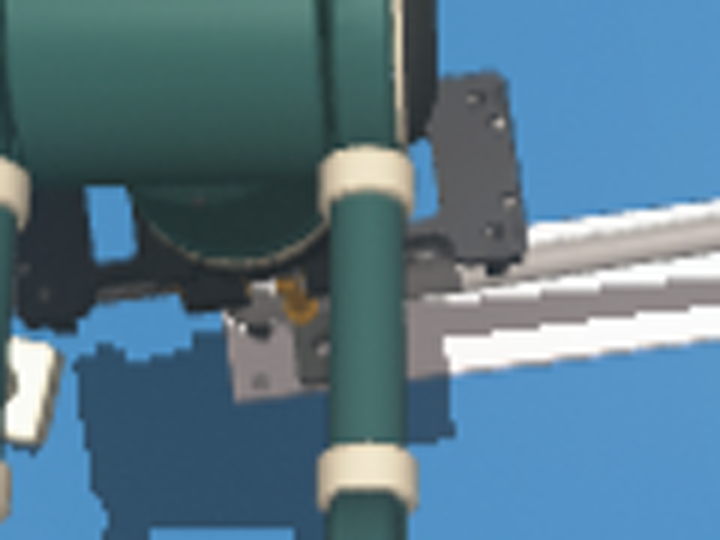

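In the crop, the hole is centred at (248,170). The collar spans u 174–313, with its far rim at v≈330.

```bash
cat >> h.py <<'E'
def ray(s,u,v,z):
    K=np.array([[s['fx'],0,s['cx']],[0,s['fy'],s['cy']],[0,0,1]],float)
    M=R.from_rotvec(np.ravel(s['rvec'])).as_matrix(); c=-M.T@np.ravel(s['tvec'])
    d=np.r_[cv2.undistortPoints(np.array([[[u,v]]],float),K,np.array([s['k1'],0,0,0.])).ravel(),1]@M
    return c+d*(z-c[2])/d[2]
E
python3 - <<'E'
from h import *
s=load('wrist'); f=lambda a,b,z:ray(s,215+a/6-.4,120+b/6-.4,z).round(4)
print('hole',f(248,170,.045),'edges',f(213,170,.045),f(282,170,.045),f(248,135,.045),f(248,207,.045))
print('block far edge',f(165,78,.045),f(328,78,.045))
for zc in(.186,.188): print('collar L,R,far',f(174,395,zc),f(313,395,zc),f(243,330,zc))
yr=np.array([np.cos(np.radians(6.5)),np.sin(np.radians(6.5)),0])
h=f(248,170,.045); print('seat from hole',h-.017*yr)
E
```

```text
hole [0.6077 0.0227 0.045 ] edges [0.607  0.0285 0.045 ] [0.6083 0.017  0.045 ] [0.6135 0.0233 0.045 ] [0.6014 0.022  0.045 ]
block far edge [0.6214 0.0381 0.045 ] [0.6244 0.0112 0.045 ]
collar L,R,far [0.6046 0.0306 0.186 ] [0.6061 0.0164 0.186 ] [0.6122 0.0243 0.186 ]
collar L,R,far [0.6051 0.0306 0.188 ] [0.6067 0.0165 0.188 ] [0.6126 0.0244 0.188 ]
seat from hole [0.59080928 0.02077555 0.045     ]
```

```bash
python3 - <<'E'
from h import *
from scipy.optimize import least_squares
for n in('wrist','side','top'):
    s=load(n) if n!='side' else load('side')
    if n=='top':
        continue
    C=cloud(s);x,y,z=np.moveaxis(C,-1,0)
    o=np.array([.589,.022,.087])
    d=np.array([np.sin(np.radians(6.5)),-np.cos(np.radians(6.5)),0]); l=np.array([np.cos(np.radians(6.5)),np.sin(np.radians(6.5)),0])
    a=(C-o)@d; b=(C-o)@l; h=z-.087-a*np.tan(np.radians(10))
    hs=cv2.cvtColor(s['color'],cv2.COLOR_RGB2HSV).astype(int)
    m=(a>-.04)&(a<.15)&(abs(b)<.014)&(h>-.008)&(h<.016)&(hs[...,1]<60)&(s['range_z']>0)
    A,B,Hh=a[m],b[m],h[m]*np.cos(np.radians(10))
    f=lambda p:np.hypot(B-p[0]-p[2]*A,Hh-p[1]-p[3]*A)-.009
    S=least_squares(f,[0,0,0,0],loss='soft_l1',f_scale=.001)
    print(n,m.sum(),S.x.round(4),'rms',np.sqrt(np.mean(f(S.x)**2)).round(4),'lat pct',np.percentile(B,[1,99]).round(4))
t,p,Q=tool();print(p,(p-o)@l)
E
```

```text
wrist 4256 [ 0.0001  0.     -0.0053 -0.0001] rms 0.0006 lat pct [-0.0076  0.009 ]
side 398 [ 0.0023 -0.0008 -0.0052  0.0024] rms 0.0014 lat pct [-0.0075  0.0093]
[0.58747365 0.02193969 0.41250706] -0.0015233616167081559
```

```bash
python3 -m pendant '0.0007 0.0006 0.02 0 0 0;0.0007 0.0006 0.045 0 0 0;0.0007 0.0006 0.065 0 0 0;0.0007 0.0006 0.077 0 0 0;0.0007 0.0006 0.077 0 0 0;0.0007 0.0006 0.077 0 0 0'
python3 - <<'E'
from h import *
from scipy.optimize import least_squares
s=snap('wrist'); save(s['color'][110:240,205:325],'w3c',4.6)
C=cloud(s);x,y,z=np.moveaxis(C,-1,0)
o=np.array([.589,.022,.087]);q=np.radians(6.3)
d=np.array([np.sin(q),-np.cos(q),0]); l=np.array([np.cos(q),np.sin(q),0])
a=(C-o)@d; b=(C-o)@l; h=z-.087-a*np.tan(np.radians(10))
hs=cv2.cvtColor(s['color'],cv2.COLOR_RGB2HSV).astype(int)
m=(a>-.04)&(a<.15)&(abs(b)<.014)&(h>-.008)&(h<.016)&(hs[...,1]<60)
A,B,Hh=a[m],b[m],h[m]*np.cos(np.radians(10))
f=lambda p:np.hypot(B-p[0]-p[2]*A,Hh-p[1]-p[3]*A)-.009
S=least_squares(f,[0,0,0,0],loss='soft_l1',f_scale=.001); print(S.x.round(4),m.sum())
br=(hs[...,1]>110)&(hs[...,0]<35)&(hs[...,0]>10)&(abs(a)<.02)&(abs(b)<.05)&(z>.05)&(z<.2)
for lo,hi in((.1,.112),(.112,.16),(.17,.2)):
    k=br&(z>lo)&(z<hi); print(lo,k.sum(),'z',np.percentile(z[k],[5,95]).round(4),'a',np.percentile(a[k],[1,50,99]).round(4),'b',np.percentile(b[k],[1,50,99]).round(4))
k=(abs(z-.045)<.006)&(abs(a)<.03)&(abs(b)<.045)&(hs[...,1]<60);print('block b max,a range',np.percentile(b[k],99.5),np.percentile(a[k&(b>.024)],[1,99]))
t,p,Q=tool();print(p,(p-o)@l,(p-o)@d,t['ft_force'])
E
```

```text
clock: 7.05
tcp_pos: [0.5883, 0.0211, 0.3344]
tcp_rot: [0.0, 0.998, 0.055, 0.001]
ft_force: [1.0, 0.1, -0.7]
finger_gap: 0.087
finger_force: 30.0
[ 0.0002 -0.     -0.0003 -0.0007] 7596
0.1 275 z [0.1064 0.1104] a [-0.0055  0.002   0.0086] b [-0.0169  0.0195  0.0237]
0.112 352 z [0.1155 0.1579] a [-0.0025  0.0014  0.0052] b [0.0171 0.0198 0.0206]
0.17 1662 z [0.1775 0.1873] a [-0.0028  0.0009  0.005 ] b [-0.0123  0.0072  0.0207]
block b max,a range 0.033346868616901074 [-0.01258126  0.0149009 ]
[0.58838978 0.02108701 0.33479444] -0.000706724289901153 0.0008405091574526791 [-0.1453718   0.13294993 -1.20004618]
```

View pics/w3c.png

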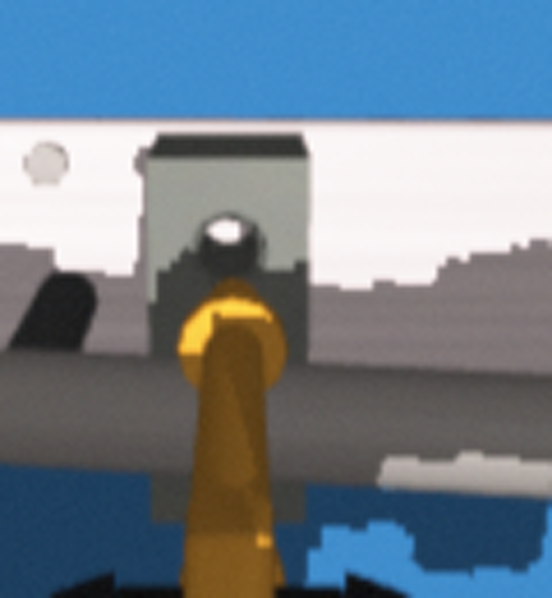

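```bash
python3 -m pendant '0.0006 0 0.003 0 0 0;0.0006 0 0.008 0 0 0;0.0006 0 0.013 0 0 0;0.0006 0 0.018 0 0 0;0.0006 0 0.023 0 0 0;0.0006 0 0.027 0 0 0;0.0006 0 0.027 0 0 0'
```

```text
clock: 7.98
tcp_pos: [0.5881, 0.0211, 0.306]
tcp_rot: [-0.0, 0.998, 0.055, -0.001]
ft_force: [-0.9, -0.2, -1.4]
finger_gap: 0.089
finger_force: 30.0
```

```bash
python3 -m pendant '0 0 0.004 0 0 0;0 0 0.008 0 0 0;0 0 0.012 0 0 0;0 0 0.016 0 0 0;0 0 0.02 0 0 0;0 0 0.02 0 0 0'
```

```text
clock: 8.72
tcp_pos: [0.5883, 0.0212, 0.2862]
tcp_rot: [-0.0, 0.998, 0.055, -0.0]
ft_force: [0.5, 1.1, -1.8]
finger_gap: 0.086
finger_force: 30.0
```

```bash
python3 -m pendant '0 0 0.004 0 0 0;0 0 0.007 0 0 0;0 0 0.0095 0 0 0;0 0 0.011 0 0 0;0 0 0.0115 0 0 0;0 0 0.0115 0 0 0'
```

```text
clock: 9.48
tcp_pos: [0.5887, 0.0211, 0.2764]
tcp_rot: [0.0, 0.998, 0.055, 0.0]
ft_force: [-2.5, -0.0, 5.0]
finger_gap: 0.087
finger_force: 30.0
```

```bash
python3 -m pendant '0 0 0 0 0 0;0 0 0 0 0 0;0 0 0 0 0 0' -0.35 && python3 -m pendant '0 0 -0.02 0 0 0;0 0 -0.06 0 0 0;0 0 -0.1 0 0 0;0 0 -0.1 0 0 0' -0.1
python3 - <<'E'
from h import *
s=snap('wrist');C=cloud(s);x,y,z=np.moveaxis(C,-1,0)
o=np.array([.589,.022,.087]);q=np.radians(6.3)
d=np.array([np.sin(q),-np.cos(q),0]); l=np.array([np.cos(q),np.sin(q),0])
a=(C-o)@d; b=(C-o)@l
hs=cv2.cvtColor(s['color'],cv2.COLOR_RGB2HSV).astype(int)
br=(hs[...,1]>110)&(hs[...,0]<35)&(hs[...,0]>10)&(abs(a)<.03)&(abs(b)<.05)&(z>.04)&(z<.2)
print(br.sum(),z[br].max(),np.percentile(z[br],[50,95]));k=br&(z>.11);print(a[k].mean(),np.percentile(b[k],[1,99]))
go((.425,.0946,.27),yaw_y=np.radians(4.7))
E
```

```text
clock: 9.85
tcp_pos: [0.5884, 0.0212, 0.275]
tcp_rot: [-0.0, 0.998, 0.055, -0.0]
ft_force: [-0.1, 0.6, 0.4]
finger_gap: 0.325
finger_force: 0.0
clock: 10.35
tcp_pos: [0.5901, 0.0212, 0.3813]
tcp_rot: [0.0, 0.998, 0.055, 0.005]
ft_force: [0.5, -0.4, 0.7]
finger_gap: 0.446
finger_force: 0.0
898 0.1298092493820756 [0.12763466 0.12902153]
0.0011830714900214886 [-0.02005668  0.0201842 ]
shift mm [-155.   -91.1  -39.6] turn [  0.29  -0.23 -88.37] j6 1.45
```

The U-bolt is seated, with its crown top at 128 mm as expected. Next is the carrier.

```bash
python3 -m pendant '-0.005 0 -0.02 0 0 -5;-0.02 -0.01 -0.035 0 0 -15;-0.04 -0.02 -0.04 0 0 -25;-0.06 -0.033 -0.04 0 0 -35;-0.08 -0.045 -0.04 0 0 -45;-0.1 -0.057 -0.04 0 0 -55;-0.12 -0.07 -0.04 0 0 -65;-0.14 -0.08 -0.04 0 0 -75;-0.155 -0.091 -0.04 0 0 -84;-0.155 -0.091 -0.04 0 0 -88.4' && python3 -m pendant '0 0 0 0 0 0;0 0 0.02 0 0 0;0 0 0.02 0 0 0;0 0 0.02 0 0 0'
python3 - <<'E'
from h import *
s=snap('wrist'); save(s['color'],'w4')
C=cloud(s);x,y,z=np.moveaxis(C,-1,0)
hs=cv2.cvtColor(s['color'],cv2.COLOR_RGB2HSV).astype(int)
c=np.array([.425,.0946]);D=np.hypot(x-c[0],y-c[1])
for nm,m in(('grip',(D<.022)&(z>.098)&(z<.115)),('plate',(D<.05)&(abs(z-.073)<.005)&(hs[...,0]>45)&(hs[...,0]<85)&(hs[...,1]>90))):
    q=C[m]; print(nm,len(q),q.mean(0).round(4),cv2.minAreaRect(q[:,:2].astype(np.float32)*1000))
go((.425,.0946,.096),yaw_y=np.radians(4.7))
E
```

```text
clock: 11.65
tcp_pos: [0.4228, 0.0949, 0.4139]
tcp_rot: [-0.001, 0.676, 0.737, -0.001]
ft_force: [0.3, 0.3, 1.6]
finger_gap: 0.447
finger_force: 0.0
clock: 12.15
tcp_pos: [0.4245, 0.0944, 0.3952]
tcp_rot: [-0.0, 0.678, 0.735, -0.0]
ft_force: [0.2, 0.6, 0.6]
finger_gap: 0.452
finger_force: 0.0
grip 502 [0.4262 0.0948 0.1047] ((426.3557434082031, 93.98418426513672), (13.161275863647461, 24.215087890625), 4.5407633781433105)
plate 2282 [0.4261 0.0969 0.0732] ((426.3286437988281, 94.037109375), (39.81175994873047, 59.78364181518555), 4.338407039642334)
shift mm [1.000e-01 3.000e-01 1.523e+02] turn [ 0.02 -0.   -0.02] j6 0.08
```

View pics/w4.png

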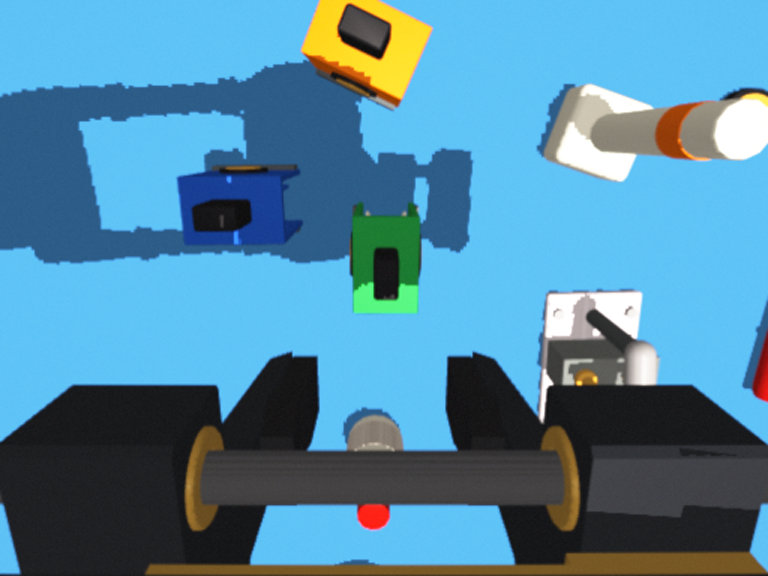

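The wrist view shows the green carrier's grip at (386,273), on the fingers' centre line, with the blue carrier well to the left at (235,210).

```bash
python3 -m pendant '-0.0005 0.0015 0.03 0 0 0.3;-0.0005 0.0015 0.08 0 0 0.3;-0.0005 0.0015 0.12 0 0 0.3;-0.0005 0.0015 0.14 0 0 0.3;-0.0005 0.0015 0.151 0 0 0.3;-0.0005 0.0015 0.151 0 0 0.3' && python3 -m pendant '0 0 0 0 0 0;0 0 0 0 0 0;0 0 0 0 0 0;0 0 0 0 0 0' -1 && python3 -m pendant '0 0 -0.01 0 0 0;0 0 -0.04 0 0 0;0 0 -0.09 0 0 0;0 0 -0.14 0 0 0;0 0 -0.18 0 0 0;0 0 -0.18 0 0 0;0 0 -0.18 0 0 0'
python3 - <<'E'
from h import *
q=np.radians(6.3); d=np.array([np.sin(q),-np.cos(q),0]); l=np.array([np.cos(q),np.sin(q),0])
seat=np.array([.5891,.0208,.045]); ro=seat+[0,0,.042]
c,s=np.cos(np.radians(10)),np.sin(np.radians(10)); X=c*d+[0,0,s]; Z=-s*d+[0,0,c]
t,p,Q=tool()
# carrier grasp point 96.? above origin: TCP when grasped
h=.0975  # grasp height above carrier origin
Y=np.cross(Z,X)
for xr,up in((.23,.09),(.23,.012),(.23,.0)):
    org=ro+X*xr-Z*.032+np.array([0,0,up]); g=org+Z*h; tcp=g+Z*r.tcp_to_grasp
    best=min(((Q.inv()*R.from_matrix(np.c_[np.cross(sg*l,-Z),sg*l,-Z])).as_rotvec(degrees=True) for sg in(1,-1)),key=np.linalg.norm)
    print('grasp',g.round(4),'shift mm',(Q.inv().apply(tcp-p)*1000).round(1),'turn',best.round(2),'j6',t['joint_pos'][5])
E
```

```text
clock: 12.95
tcp_pos: [0.4261, 0.0942, 0.2442]
tcp_rot: [-0.0, 0.679, 0.734, -0.0]
ft_force: [-0.3, -0.1, -0.4]
finger_gap: 0.452
finger_force: 0.0
clock: 13.45
tcp_pos: [0.4262, 0.0942, 0.245]
tcp_rot: [0.0, 0.679, 0.734, 0.0]
ft_force: [-1.9, -0.3, 5.2]
finger_gap: 0.153
finger_force: 30.0
clock: 14.32
tcp_pos: [0.4253, 0.0941, 0.4226]
tcp_rot: [-0.001, 0.679, 0.734, -0.001]
ft_force: [-0.4, 0.4, -3.5]
finger_gap: 0.153
finger_force: 30.0
grasp [ 0.6127 -0.193   0.2814] shift mm [-275.1  163.9   -4.2] turn [-0.3  -9.99 -1.85] j6 0.08318126584627798
grasp [ 0.6127 -0.193   0.2034] shift mm [-275.1  164.1   73.8] turn [-0.3  -9.99 -1.85] j6 0.08318126584627798
grasp [ 0.6127 -0.193   0.1914] shift mm [-275.1  164.1   85.8] turn [-0.3  -9.99 -1.85] j6 0.08318126584627798
```

```bash
python3 -m pendant '-0.02 0.012 -0.004 0 0 0;-0.06 0.036 -0.01 0 -1 0;-0.105 0.063 -0.012 0 -3 0;-0.15 0.09 -0.012 0 -5 -0.5;-0.195 0.116 -0.012 0 -7 -1;-0.235 0.14 -0.01 0 -9 -1.8;-0.265 0.158 -0.006 0 -10 -1.8;-0.275 0.164 -0.004 -0.3 -10 -1.8;-0.275 0.164 -0.004 -0.3 -10 -1.8;-0.275 0.164 -0.004 -0.3 -10 -1.8'
cat > c.py <<'E'
from h import *
from scipy.optimize import least_squares
import sys
s=snap('wrist'); save(s['color'],sys.argv[1])
C=cloud(s);x,y,z=np.moveaxis(C,-1,0); hs=cv2.cvtColor(s['color'],cv2.COLOR_RGB2HSV).astype(int)
q=np.radians(6.3); d=np.array([np.sin(q),-np.cos(q),0]); l=np.array([np.cos(q),np.sin(q),0]); o=np.array([.5891,.0208,.087])
a=(C-o)@d; b=(C-o)@l; h=z-.087-a*np.tan(np.radians(10))
m=(a>.05)&(a<.32)&(abs(b)<.014)&(h>-.008)&(h<.016)&(hs[...,1]<60)
A,B,Hh=a[m],b[m],h[m]*np.cos(np.radians(10))
f=lambda p:np.hypot(B-p[0]-p[2]*(A-.22),Hh-p[1]-p[3]*(A-.22))-.009
S=least_squares(f,[0,0,0,0],loss='soft_l1',f_scale=.001); print('rail at a=.22 lat,h,slopes',S.x.round(4),m.sum(),np.percentile(A,[1,99]))
g=(hs[...,0]>45)&(hs[...,0]<85)&(hs[...,1]>90)&(abs(b)<.05)&(a>.1)&(a<.33)
G=C[g]; c,sn=np.cos(np.radians(10)),np.sin(np.radians(10)); X=c*d+[0,0,sn]; Z=-sn*d+[0,0,c]
t,p,Q=tool(); print('tcp in rail frame',((p-o)@X).round(4),((p-o)@l).round(4),((p-o)@Z).round(4),'z axis dot',(Q.as_matrix()[:,2]@-Z).round(5),t['ft_force'].round(1))
gx,gy,gz=(G-o)@X,(G-o)@l,(G-o)@Z; k=gz>gz.max()-.012
print('green',len(G),np.percentile(gx,[1,99]),'lat top',np.percentile(gy[k],[1,99]),'z max',np.percentile(gz,99))
E
python3 c.py w5
```

```text
clock: 15.58
tcp_pos: [0.61, -0.1665, 0.4273]
tcp_rot: [0.065, 0.665, 0.742, -0.057]
ft_force: [0.4, -0.0, -2.4]
finger_gap: 0.158
finger_force: 30.0
rail at a=.22 lat,h,slopes [ 0.0001  0.0002 -0.0025  0.0008] 4265 [0.10588965 0.23928343]
tcp in rail frame 0.2447 0.0003 0.3029 z axis dot 1.0 [ 0.9  1.1 -2. ]
green 4549 [0.21443595 0.23804558] lat top [0.0002329 0.0002329] z max 0.22442640313026885
```

View pics/w5.png

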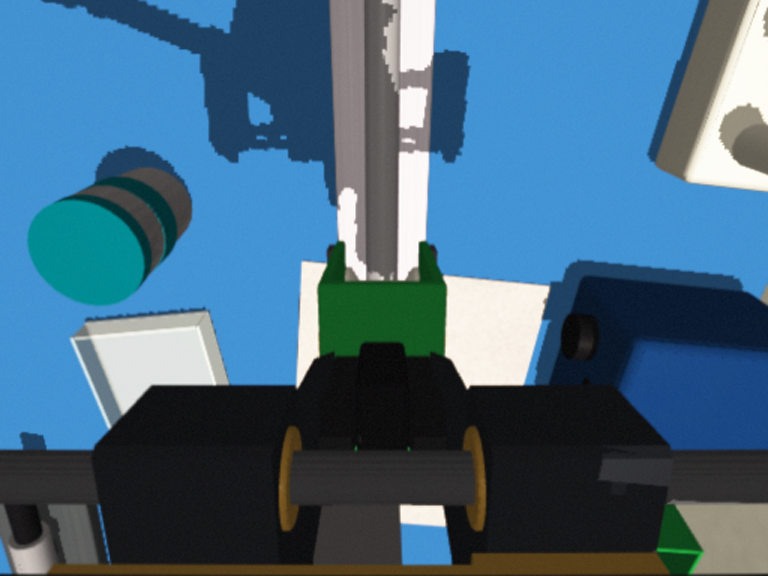

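The carrier is square over the rail, which shows between the two side plates at about (382,250). Lowering it now.

```bash
python3 -m pendant '0 0 0.02 0 0 0;0 0 0.045 0 0 0;0 0 0.062 0 0 0;0 0 0.075 0 0 0;0 0 0.083 0 0 0;0 0 0.086 0 0 0;0 0 0.086 0 0 0' && python3 -m pendant '0 0 0.002 0 0 0;0 0 0.003 0 0 0;0 0 0.004 0 0 0;0 0 0.004 0 0 0'; python3 c.py w6
```

```text
clock: 16.5
tcp_pos: [0.6127, -0.1823, 0.3439]
tcp_rot: [0.066, 0.665, 0.742, -0.057]
ft_force: [0.4, 0.2, -3.1]
finger_gap: 0.154
finger_force: 30.0
clock: 17.0
tcp_pos: [0.6126, -0.1829, 0.3396]
tcp_rot: [0.066, 0.665, 0.742, -0.057]
ft_force: [-0.8, 1.0, -3.2]
finger_gap: 0.153
finger_force: 30.0
rail at a=.22 lat,h,slopes [ 0.0001  0.0002 -0.0022  0.0007] 6228 [0.12773161 0.21771505]
tcp in rail frame 0.2458 0.001 0.2132 z axis dot 1.0 [ 0.4  0.6 -2.8]
green 4527 [0.215831   0.23940018] lat top [0.00106814 0.00106814] z max 0.04919847097964141
```

```bash
python3 -m pendant '-0 0 0.001 0 0 0;0 0 0.0015 0 0 0;0 0 0.0015 0 0 0;0 0 0.0015 0 0 0'
```

```text
clock: 17.55
tcp_pos: [0.6127, -0.1832, 0.3393]
tcp_rot: [0.066, 0.665, 0.742, -0.057]
ft_force: [-2.9, 1.1, 5.4]
finger_gap: 0.159
finger_force: 30.0
```

The wheels are on the rail: the vertical force went from -3 N to +5 N. Releasing.

```bash
python3 -m pendant '0 0 0 0 0 0;0 0 0 0 0 0;0 0 0 0 0 0;0 0 0 0 0 0' 0.2 && python3 -m pendant '0 0 -0.02 0 0 0;0 0 -0.05 0 0 0;0 0 -0.09 0 0 0;0 0 -0.13 0 0 0;0 0 -0.13 0 0 0;0 0 -0.13 0 0 0;0 0 -0.13 0 0 0;0 0 -0.13 0 0 0;0 0 -0.13 0 0 0;0 0 -0.13 0 0 0'
python3 - <<'E'
from h import *
s=snap('top'); save(s['color'][110:230,180:360],'t7',4.2)
C=cloud(s);hs=cv2.cvtColor(s['color'],cv2.COLOR_RGB2HSV).astype(int)
q=np.radians(6.3); d=np.array([np.sin(q),-np.cos(q),0]); l=np.array([np.cos(q),np.sin(q),0]); o=np.array([.5891,.0208,.087])
c,sn=np.cos(np.radians(10)),np.sin(np.radians(10)); X=c*d+[0,0,sn]; Z=-sn*d+[0,0,c]
g=(hs[...,0]>45)&(hs[...,0]<85)&(hs[...,1]>90)&(abs((C-o)@l)<.06)&(abs((C-o)@d-.13)<.2)
G=C[g]-o; print(len(G),[np.percentile(G@v,[1,50,99]).round(3) for v in(X,l,Z)])
E
```

```text
clock: 18.05
tcp_pos: [0.6126, -0.1831, 0.3378]
tcp_rot: [0.066, 0.665, 0.742, -0.057]
ft_force: [-1.4, 0.3, 0.2]
finger_gap: 0.58
finger_force: 0.0
clock: 19.3
tcp_pos: [0.6098, -0.1608, 0.4657]
tcp_rot: [0.065, 0.665, 0.742, -0.057]
ft_force: [0.4, 0.3, -0.8]
finger_gap: 0.596
finger_force: 0.0
301 [array([-0.001,  0.033,  0.058]), array([-0.021, -0.005,  0.021]), array([-0.013,  0.041,  0.074])]
```

View pics/t7.png

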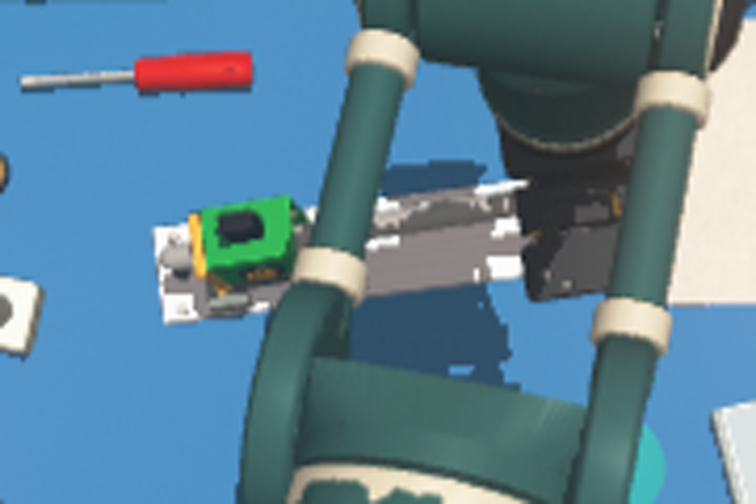

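The carrier at (245,235) rests against the brass U-bolt at (197,245), upright on the rail. Its plate is centred about 30 mm uphill of the stop. I'll let it settle and then hand in.

```bash
python3 -m pendant '0 0 0 0 0 0;0 0 0 0 0 0;0 0 0 0 0 0;0 0 0 0 0 0;0 0 0 0 0 0;0 0 0 0 0 0;0 0 0 0 0 0;0 0 0 0 0 0'; python3 -c "
from h import *
print(finish_job())"
```

```text
clock: 20.35
tcp_pos: [0.6098, -0.1607, 0.4661]
tcp_rot: [0.066, 0.665, 0.742, -0.057]
ft_force: [0.1, -0.5, 0.5]
finger_gap: 0.602
finger_force: 0.0
the job is handed in; nothing more can be done
None
```

The job is handed in at 20.35 s of the allowed 51 s: the brass U-bolt is seated in the bracket, and the green carrier rolled down by itself and rests against it; the hand-in call returned no verdict.

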